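Line up salvaged capacitors by size for testing

TASK

Line up the four salvaged can capacitors from the grey mat on the wooden test strip in order of size: the largest on the pad next to the upright aluminium end plate, then ever smaller, the smallest on the pad furthest from the plate. Stand each one upright, terminals up, centred on its own round cork pad, and do not disturb the mug or the multimeter.

Things in the scene. Friction and masses are not known exactly. Their poses are not given: they have to be found in the camera images.
- cap_largest_center (a point): The largest of four loose black can capacitors, upright cylinders with an aluminium top face carrying two 4 mm high steel terminals (terminals up): diameter 50 mm, height 70 mm without terminals. The point is the can's centre, half-way up (35 mm above its underside); its z axis points up along the can. At the start it stands on the 3 mm thick grey mat on the table.
- cap_second_center (a point): The second largest of four loose black can capacitors, upright cylinders with an aluminium top face carrying two 4 mm high steel terminals (terminals up): diameter 42 mm, height 60 mm without terminals. The point is the can's centre, half-way up (30 mm above its underside); its z axis points up along the can. At the start it stands on the 3 mm thick grey mat on the table.
- cap_third_center (a point): The third largest of four loose black can capacitors, upright cylinders with an aluminium top face carrying two 4 mm high steel terminals (terminals up): diameter 36 mm, height 50 mm without terminals. The point is the can's centre, half-way up (25 mm above its underside); its z axis points up along the can. At the start it stands on the 3 mm thick grey mat on the table.
- cap_smallest_center (a point): The smallest of four loose black can capacitors, upright cylinders with an aluminium top face carrying two 4 mm high steel terminals (terminals up): diameter 30 mm, height 40 mm without terminals. The point is the can's centre, half-way up (20 mm above its underside); its z axis points up along the can. At the start it stands on the 3 mm thick grey mat on the table.
- pad1: Light brown cork disc, 58 mm wide, 2 mm thick, fixed on the dark wooden strip, next to the upright aluminium end plate. Origin: centre of its underside, on the strip's top, 10 mm above the table: cans stand 12 mm above the table. x runs along the row towards the end plate, z up. Strip fixed, 340 x 78 mm; the plate stands across one end, 41 to 49 mm from this pad's centre, its top 40 mm above the table.
- pad2: Light brown cork disc, 58 mm wide, 2 mm thick, fixed on the dark wooden strip, second from the end plate. Origin: centre of its underside, on the strip's top, 10 mm above the table: cans stand 12 mm above the table. x runs along the row towards the end plate, z up. The four pads lie in one straight row, 78 mm apart.
- pad3: Light brown cork disc, 58 mm wide, 2 mm thick, fixed on the dark wooden strip, third from the end plate. Origin: centre of its underside, on the strip's top, 10 mm above the table: cans stand 12 mm above the table. x runs along the row towards the end plate, z up. 78 mm between pad centres.
- pad4: Light brown cork disc, 58 mm wide, 2 mm thick, fixed on the dark wooden strip, furthest from the end plate. Origin: centre of its underside, on the strip's top, 10 mm above the table: cans stand 12 mm above the table. x runs along the row towards the end plate, z up. 78 mm from the third pad.
- mug: Bystander: loose blue ceramic mug, rim radius 40 mm, 90 mm high, one handle to its +y side, beside the work. Origin: centre of its underside. Leave it alone.
- multimeter: Bystander: loose orange multimeter lying flat, 80 x 160 x 34 mm (x, y, z; with the dial 45 mm high), beside the work. Origin: centre of its underside. Leave it alone.

How it is judged (in metres and radians):
At the end, for the whole second after the job is handed in: Each capacitor stands terminals up (tilt under 0.1 rad), released and at rest (under 0.02 m/s) on its own pad, largest at the end plate down to smallest furthest away; centre within 12 mm of the pad centre seen from above, underside within 4 mm of the pad top (horizontal distance between cap_largest_center and pad1 below 0.012 m and z of cap_largest_center in the frame of pad1 between 0.033 and 0.041 m and angle between each of cap_largest_center, cap_second_center, cap_third_center, cap_smallest_center's own z axis and vertical below 0.1 rad and linear speed of each of cap_largest, cap_second, cap_third, cap_smallest below 0.02 m/s and horizontal distance between cap_second_center and pad2 below 0.012 m and z of cap_second_center in the frame of pad2 between 0.028 and 0.036 m and horizontal distance between cap_third_center and pad3 below 0.012 m and z of cap_third_center in the frame of pad3 between 0.023 and 0.031 m and horizontal distance between cap_smallest_center and pad4 below 0.012 m and z of cap_smallest_center in the frame of pad4 between 0.018 and 0.026 m); the robot touches nothing.
It fails at once if the mug is moved by more than 20 mm (distance of mug from where it was at the start of the episode above 0.02 m).
It fails at once if the multimeter is moved by more than 20 mm (distance of multimeter from where it was at the start of the episode above 0.02 m).
It also fails if it takes over 120 s, if anything falls off the work surface, if the arm or the gripper's body presses on something with over 40 N, if the wrist force passes 120 N, or if a joint passes its speed limit or range.

ROBOT

A 6-joint arm with a two-finger parallel gripper is mounted at the origin on the work surface. World frame = base frame: x ahead of the robot, y to its left, z up, the work surface at z = 0. Lengths are in m, angles in degrees, forces in N, time in s.
With the tool pointing down it reaches from about 0.4 to 0.825 m from the base axis. Payload 7 kg.
Tool frame: the origin (TCP) lies at the centre of the arm's flange, where the gripper is bolted on; the fingertips stand 178 mm ahead of it and the grasp point (between the pads) lies 159 mm ahead of it (tip_reach is the distance from the TCP to the fingertips, in m); z points along the fingers, y is the line along which they close (so a half turn about z gives the same grasp; the last joint's range is limited). The gripper opens to 88 mm and grips with 3 to 60 N. Pads are 19 mm wide; open, the fingers measure 130 mm over their backs; the gripper's body (78 mm by 193 mm) begins 47 mm behind the grasp point.
Start: joints at [-52.248, 20.546, 0.682, 0, -70.136, -16.507], TCP at [0.245, -0.629, 0.405] pointing down, gripper open.
Joint ranges: [-176.03, 176.03], [-82.01, 121.73], [-58.28, 71.71], [-173.87, 95.51], [-174.79, -0.11], [-173.66, 173.66]. Speed limits (degrees/s): [136.94, 136.94, 172.46, 180, 180, 180].

INTERFACE

Orientations are given as [roll, pitch, yaw] about the fixed x, y, z axes, in that order (R = Rz(yaw) Ry(pitch) Rx(roll)).
In Python, from plant import * gives the robot as it stands.
- The arm moves only by the shell command python3 -m handwheel 'ROWS'. ROWS is JSON, a list of rows, each a list of 7 numbers: the opening, from -1 (shut) to 1 (fully open), then the shift along the tool's x, y, z as a fraction of full scale, then the turn, a rotation vector about the tool's x, y, z as a fraction of full scale. A call has 1 to 5 rows; each row shifts and turns the commanded pose from where the row before left it, along the tool's axes as they then stand; what a row does not reach is not made up. Full scale, the value 1, is 0.025 m for a shift and 6 degrees for a turn. A row lasts 1/8 s, in which the tool goes at most 62.5 mm and 10.7 degrees, less where a joint would pass 70% of its speed; a pose out of reach is approached as far as the arm can. A call with a number of a shift or a turn outside -1 to 1 is refused whole. A call with a gripper value outside its range is refused whole. The fingers move at their own pace and stop on an object; the grip force is fixed at half the most. Time passes only in rows, so rows that do not move let the fingers close. It gives the time, the measured TCP pose, the force, the opening and the grip force at its end, in the units of the state.
- get_obs(): the state, without advancing time (a new reading comes with each control period).
- snapshot(name): name is "scene" or "top"; returns a dict with "color" (420x560x3 uint8, red, green, blue), "fx", "fy", "cx", "cy" (pixels), "R" (3x3) and "t" (3): a world point X has camera coordinates R X + t. Camera axes: x right, y down, z forward; pixel columns grow to the right and rows downward; lengths in m; the calibration is good to about 2 mm. A picture is of the moment at which its call begins. There is no depth.
- close_job(): hands the job in; it is judged then, once.
The state is a dict: "clock": time; "joint_pos": joint angles; "qvel": joint speeds; "tau": joint torques, N m; "tool_pos": TCP position; "orientation": TCP orientation; "force": force on the tool from outside, world axes, zero at the start; "moment": the same for the moment, N m; "opening": finger opening in m; "gripper_force": force on a finger pad.
Only numpy, scipy, OpenCV 4.12 (cv2) and the standard library are available. Lean on these libraries where they do the work, as an engineer would, in place of code of your own. Each camera call takes 0.05 s, during which the arm holds its last target. There are 200 camera calls.

## Working session

There is one attempt and no reset: what is moved stays moved. The work goes in short steps, Python scripts to look and compute and a shell command to move; the robot and the scene stay as the last step left them, time stands still between calls to the robot, and variables do not carry over. Pictures are saved under pics/ and viewed, at most 14 in all, crops included, and the job is handed in when it is done.

```bash
mkdir -p pics; ls; python3 - <<'E'
from plant import *
import cv2
o=get_obs();print(o)
for n in("top","scene"):
    s=snapshot(n);cv2.imwrite(f"pics/{n}0.png",s["color"][:,:,::-1]);print({k:s[k] for k in s if k!="color"})
E
```

```text
pics
{'clock': 0.0, 'joint_pos': array([-5.22484317e+01,  2.05921751e+01,  6.34096222e-01, -1.91825819e-02,
       -7.01390407e+01, -1.65074606e+01]), 'qvel': array([ 0.04446922, -0.01417222, -0.14440249,  0.00995884, -0.00829696,
       -0.00842806]), 'tau': array([-3.02228966e-05, -5.82711232e+01,  2.93046767e+01,  6.99704379e+00,
        6.85980282e-03, -1.22556180e-04]), 'tool_pos': array([ 0.24450973, -0.62894438,  0.4037195 ]), 'orientation': array([ 1.79901759e+02, -1.03084942e-02, -1.58762416e+02]), 'force': array([-0.33033925,  0.05783792,  0.01624343]), 'moment': array([ 0.05821529,  0.0218713 , -0.03141043]), 'gripper_force': 0.0, 'opening': 0.08743806459494335}
{'fx': 533.5548875715671, 'fy': 533.5548875715671, 'cx': 284.12415386716333, 'cy': 215.9120687453448, 'R': array([[-0.00897261, -0.99994742, -0.00496505],
       [-0.99049562,  0.0095691 , -0.13721102],
       [ 0.13725131,  0.00368672, -0.9905294 ]]), 't': array([0.00199073, 0.55066116, 1.44719931])}
{'fx': 533.7392655329547, 'fy': 533.7392655329547, 'cx': 282.1208997282111, 'cy': 212.0781952303891, 'R': array([[-0.22348129,  0.97467594,  0.00793283],
       [ 0.66160174,  0.1576638 , -0.73309294],
       [-0.71577877, -0.15858418, -0.68008221]]), 't': array([ 0.10725114, -0.30532084,  2.02146181])}
```

View pics/top0.png

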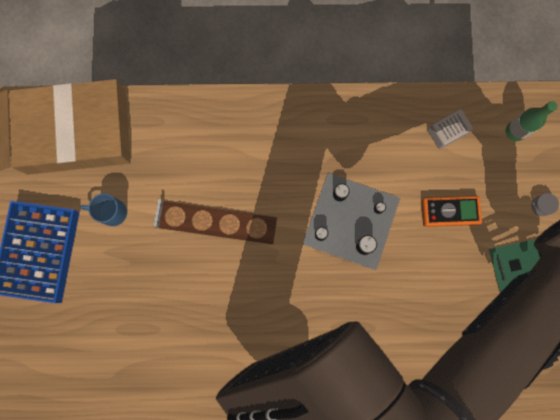

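View pics/scene0.png

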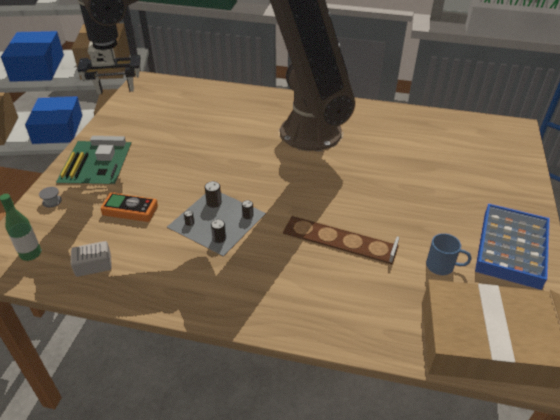

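The top view shows the cans at about (367,244), (341,191), (321,233) and (380,207). The pads are at about (175,216) to (257,228), with the plate on the left (+y). The scene view agrees with this. Next I'll measure with masks.

```bash
cat > h.py <<'E'
from plant import *
import cv2, numpy as np
def ray(s,u,v,z):
    d=s["R"].T@np.array([(u-s["cx"])/s["fx"],(v-s["cy"])/s["fy"],1]); c=-s["R"].T@s["t"]
    return (c+d*(z-c[2])/d[2])
def proj(s,X):
    p=s["R"]@np.array(X)+s["t"]; return s["cx"]+s["fx"]*p[0]/p[2], s["cy"]+s["fy"]*p[1]/p[2]
def blobs(mask,lo,hi):
    n,l,st,c=cv2.connectedComponentsWithStats(mask.astype(np.uint8))
    return [(c[i],st[i]) for i in range(1,n) if lo<st[i][4]<hi]
E
python3 - <<'E'
from h import *
s=snapshot("top");im=s["color"];hsv=cv2.cvtColor(im,cv2.COLOR_RGB2HSV)
m=(hsv[...,1]<60)&(hsv[...,2]>130); m[:,:300]=0;m[:,402:]=0;m[:165]=0;m[275:]=0
for c,st in blobs(m,10,1000): print("top",c.round(1),st,ray(s,*c,.06)[:2].round(4))
roi=im[195:250,150:285]
dark=(hsv[...,2]<95);dark[:,:160]=0;dark[:,278:]=0;dark[:198]=0;dark[246:]=0
n,l,st,_=cv2.connectedComponentsWithStats(dark.astype(np.uint8));k=1+st[1:,4].argmax();print(st[k])
cs,hr=cv2.findContours((l==k).astype(np.uint8),cv2.RETR_CCOMP,cv2.CHAIN_APPROX_NONE)
for c,h in zip(cs,hr[0]):
    if len(c)>20:
        if h[3]>=0: e=cv2.fitEllipse(c);print("pad",e,ray(s,*e[0],.012).round(4))
        else:
            r=cv2.minAreaRect(c);print("strip",r)
for p in [(341,191),(380,207),(321,233),(367,244),(175,216),(257,228)]: print(hsv[p[1],p[0]])
a=cv2.resize(im[160:280,150:410][:,:,::-1],None,fx=3,fy=3,interpolation=cv2.INTER_CUBIC);cv2.imwrite("pics/c1.png",a)
s=snapshot("scene");cv2.imwrite("pics/c2.png",cv2.resize(s["color"][170:270,160:420][:,:,::-1],None,fx=3,fy=3,interpolation=cv2.INTER_CUBIC))
E
```

```text
top [341.6 190.4] [336 185  12  12 118] [ 0.617  -0.1625]
top [380.7 206.4] [377 203   8   8  46] [ 0.5715 -0.2686]
top [321.4 232.7] [317 228  10  10  78] [ 0.5004 -0.1047]
top [367.5 243.9] [360 236  16  16 192] [ 0.4686 -0.2294]
[ 160  201  118   44 1961]
strip ((218.186767578125, 223.88116455078125), (118.48451232910156, 33.43098068237305), 6.740055561065674)
pad ((254.62435913085938, 227.40187072753906), (16.895654678344727, 21.126754760742188), 85.7496109008789) [0.5223 0.0806 0.012 ]
pad ((229.01475524902344, 224.0059356689453), (22.448545455932617, 23.565122604370117), 95.0361099243164) [0.5327 0.153  0.012 ]
pad ((201.78297424316406, 220.10704040527344), (22.585712432861328, 23.459461212158203), 88.59542083740234) [0.5445 0.2302 0.012 ]
pad ((174.64556884765625, 216.27069091796875), (22.597827911376953, 23.29434585571289), 68.18408203125) [0.5562 0.3074 0.012 ]
[ 16  31 173]
[ 15  29 156]
[ 17  30 160]
[ 15  30 172]
[ 14 134 156]
[ 14 125  94]
```

View pics/c1.png

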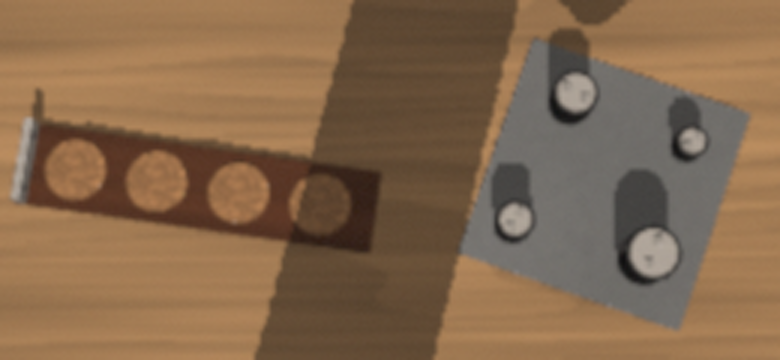

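View pics/c2.png

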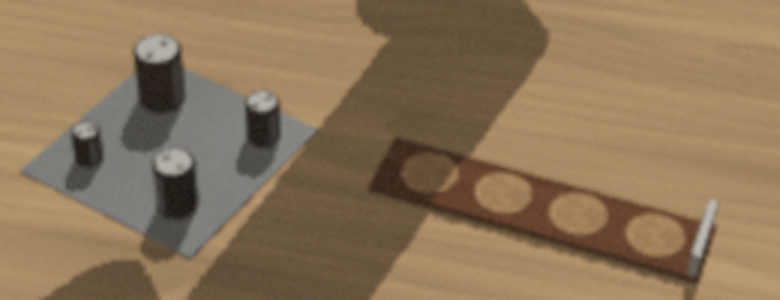

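```bash
cat >> h.py <<'E'
H={"L":.070,"2":.060,"3":.050,"S":.040}
C={"L":(367.5,243.9),"2":(341.6,190.4),"3":(321.4,232.7),"S":(380.7,206.4)}
st=np.array([.0118,.0772]);P={"p1":np.array([.5562,.3074])}
for i in (2,3,4): P[f"p{i}"]=P["p1"]-(i-1)*st
YAW=-98.7
def go(x,y,z):
    """shift in units of 1 along tool axes, and turn about tool z, to bring TCP to x,y,z at YAW"""
    from scipy.spatial.transform import Rotation as Ro
    o=get_obs(); R=Ro.from_euler("xyz",o["orientation"],degrees=True); T=Ro.from_euler("xyz",[180,0,YAW],degrees=True)
    d=np.array([x,y,z])-o["tool_pos"]
    print("t",round(o["clock"],2),"pos",o["tool_pos"].round(4),"rpy",o["orientation"].round(1),"grip",round(o["opening"],4),round(o["gripper_force"],1))
    print(" shift at YAW frame",(T.inv().apply(d)/.025).round(2)," now frame",(R.inv().apply(d)/.025).round(2),"turn",np.degrees((R.inv()*T).as_rotvec()/6).round(2))
E
python3 - <<'E'
from h import *
s=snapshot("top");c=snapshot("scene");h=cv2.cvtColor(c["color"],cv2.COLOR_RGB2HSV)
for k in C:
    X=ray(s,*C[k],H[k]+.003); u=proj(c,X);
    m=(h[...,1]<60)&(h[...,2]>140);q=np.zeros_like(m);a,b=int(u[0]),int(u[1]);q[b-10:b+11,a-12:a+13]=1
    print(k,X.round(4),np.round(u,1),[(ray(c,*x,H[k]+.003)[:2].round(4),t[4]) for x,t in blobs(m&q,8,400)])
for k in P: print(k,P[k].round(4),np.round(proj(c,[*P[k],.012]),1))
go(.469,-.229,.30)
E
```

```text
L [ 0.4675 -0.2273  0.073 ] [212.5 184.8] [(array([ 0.4694, -0.2282]), np.int32(92))]
2 [ 0.6166 -0.1621  0.063 ] [217.9 222.6] [(array([ 0.6197, -0.1629]), np.int32(76))]
3 [ 0.5011 -0.105   0.053 ] [247.5 202.6] [(array([ 0.503 , -0.1059]), np.int32(44))]
S [ 0.574  -0.2717  0.043 ] [188.3 212.1] [(array([ 0.577 , -0.2733]), np.int32(22))]
p1 [0.5562 0.3074] [378.4 246.9]
p2 [0.5444 0.2302] [352.8 239.8]
p3 [0.5326 0.153 ] [327.7 232.8]
p4 [0.5208 0.0758] [303.4 226. ]
t 0.3 pos [ 0.2446 -0.6291  0.4043] rpy [ 180.    -0.  -158.8] grip 0.0875 0.0
 shift at YAW frame [-17.18  -6.45   4.17]  now frame [-14.17  11.66   4.18] turn [ 1.000e-02  0.000e+00 -1.001e+01]
```

```bash
python3 -m handwheel '[[1,0,0,0,0,0,-1],[1,0,0,0,0,0,-1],[1,0,0,0,0,0,-1],[1,0,0,0,0,0,-1],[1,0,0,0,0,0,-1]]'
python3 -m handwheel '[[1,0,0,0,0,0,-1],[1,0,0,0,0,0,-1],[1,0,0,0,0,0,-1],[1,0,0,0,0,0,-1],[1,0,0,0,0,0,-1]]'
python3 -m handwheel '[[1,-1,-0.4,0,0,0,0],[1,-1,-0.4,0,0,0,0],[1,-1,-0.4,0,0,0,0],[1,-1,-0.4,0,0,0,0],[1,-1,-0.4,0,0,0,0]]'
python3 -c "from h import *;go(.4685,-.2278,.3)"
```

```text
clock: 0.92
tool_pos: [0.2446, -0.6291, 0.4046]
orientation: [180.0, 0.0, -128.6]
force: [-0.1, 0.4, 0.7]
opening: 0.0875
gripper_force: 0.0
clock: 1.55
tool_pos: [0.2445, -0.6291, 0.4046]
orientation: [180.0, 0.0, -98.6]
force: [0.3, -1.1, 0.3]
opening: 0.0876
gripper_force: 0.0
clock: 2.17
tool_pos: [0.3134, -0.5124, 0.4047]
orientation: [-180.0, 0.0, -98.8]
force: [0.0, 0.5, -0.8]
opening: 0.0869
gripper_force: 0.0
t 2.17 pos [ 0.3134 -0.5124  0.4047] rpy [-180.     0.   -98.8] grip 0.0869 0.0
 shift at YAW frame [-12.19  -4.41   4.19]  now frame [-12.19  -4.4    4.19] turn [-0.    0.   -0.01]
```

```bash
python3 -m handwheel '[[1,-1,-0.36,0.3,0,0,0],[1,-1,-0.36,0.3,0,0,0],[1,-1,-0.36,0.3,0,0,0],[1,-1,-0.36,0.3,0,0,0],[1,-1,-0.36,0.3,0,0,0]]' >/dev/null
python3 -m handwheel '[[1,-1,-0.36,0.3,0,0,0],[1,-1,-0.36,0.3,0,0,0],[1,-1,-0.36,0.3,0,0,0],[1,-1,-0.36,0.3,0,0,0],[1,-1,-0.36,0.3,0,0,0]]' >/dev/null
python3 -m handwheel '[[1,-1,-0.36,0.3,0,0,0],[1,-1,-0.36,0.3,0,0,0],[1,0,0,0,0,0,0]]'
python3 -c "from h import *;go(.4685,-.2278,.202)"
```

```text
clock: 3.8
tool_pos: [0.4659, -0.232, 0.3143]
orientation: [180.0, 0.0, -98.6]
force: [0.3, -0.9, 0.3]
opening: 0.0874
gripper_force: 0.0
t 3.8 pos [ 0.4659 -0.232   0.3143] rpy [180.    0.  -98.6] grip 0.0874 0.0
 shift at YAW frame [-0.18 -0.08  4.49]  now frame [-0.18 -0.08  4.49] turn [0.01 0.   0.01]
```

```bash
python3 -m handwheel '[[1,-0.18,-0.08,0.9,0,0,0],[1,0,0,0.9,0,0,0],[1,0,0,0.9,0,0,0],[1,0,0,0.9,0,0,0],[1,0,0,0.9,0,0,0]]'
python3 -m handwheel '[[-1,0,0,0,0,0,0],[-1,0,0,0,0,0,0],[-1,0,0,0,0,0,0],[-1,0,0,0,0,0,0],[-1,0,0,0,0,0,0]]'
python3 -c "from h import *;go(.5562,.3074,.302)"
```

```text
clock: 4.42
tool_pos: [0.468, -0.2295, 0.2018]
orientation: [-180.0, -0.0, -98.8]
force: [0.4, -0.5, 0.4]
opening: 0.0877
gripper_force: 0.0
clock: 5.05
tool_pos: [0.4683, -0.229, 0.2029]
orientation: [-179.9, -0.0, -98.7]
force: [-0.9, 0.6, 4.1]
opening: 0.0495
gripper_force: 30.0
t 5.05 pos [ 0.4683 -0.229   0.2029] rpy [-179.9   -0.   -98.7] grip 0.0495 30.0
 shift at YAW frame [-21.74  -0.23  -3.97]  now frame [-21.74  -0.22  -3.97] turn [-0.01 -0.   -0.01]
```

```bash
python3 -m handwheel '[[-1,0,0,-1,0,0,0],[-1,0,0,-1,0,0,0],[-1,0,0,-1,0,0,0],[-1,0,0,-1,0,0,0],[-1,-0.5,0,0,0,0,0]]'
python3 -m handwheel '[[-1,-1,0,0,0,0,0],[-1,-1,0,0,0,0,0],[-1,-1,0,0,0,0,0],[-1,-1,0,0,0,0,0],[-1,-1,0,0,0,0,0]]' >/dev/null
python3 -m handwheel '[[-1,-1,0,0,0,0,0],[-1,-1,0,0,0,0,0],[-1,-1,0,0,0,0,0],[-1,-1,0,0,0,0,0],[-1,-1,0,0,0,0,0]]' >/dev/null
python3 -m handwheel '[[-1,-1,0,0,0,0,0],[-1,-1,0,0,0,0,0],[-1,-1,0,0,0,0,0],[-1,-1,0,0,0,0,0],[-1,-1,0,0,0,0,0]]' >/dev/null
python3 -m handwheel '[[-1,-1,0,0,0,0,0],[-1,-1,0,0,0,0,0],[-1,-1,0,0,0,0,0],[-1,-1,0,0,0,0,0],[-1,-1,0,0,0,0,0]]'
python3 -m handwheel '[[-1,-1,-0.2,0,0,0,0],[-1,0,0,0,0,0,0],[-1,0,0,0,0,0,0]]'
python3 - <<'E'
from h import *
go(.5562,.3074,.211)
a=snapshot("top");cv2.imwrite("pics/t1.png",np.vstack([cv2.resize(a["color"][170:270,130:390][:,:,::-1],None,fx=3,fy=3),cv2.resize(snapshot("scene")["color"][160:260,180:440][:,:,::-1],None,fx=3,fy=3)]))
E
```

```text
clock: 5.68
tool_pos: [0.4703, -0.2167, 0.3036]
orientation: [-179.8, 0.0, -98.8]
force: [1.0, -0.7, -3.4]
opening: 0.0494
gripper_force: 30.0
clock: 8.18
tool_pos: [0.5463, 0.2792, 0.3021]
orientation: [180.0, -0.0, -98.8]
force: [0.5, 0.3, -2.8]
opening: 0.0492
gripper_force: 30.0
clock: 8.55
tool_pos: [0.5547, 0.3017, 0.3017]
orientation: [180.0, -0.0, -98.7]
force: [0.2, 0.1, -2.8]
opening: 0.0495
gripper_force: 30.0
t 8.55 pos [0.5547 0.3017 0.3017] rpy [180.   -0.  -98.7] grip 0.0495 30.0
 shift at YAW frame [-0.23 -0.03  3.63]  now frame [-0.24 -0.03  3.63] turn [ 0.01 -0.01 -0.01]
```

View pics/t1.png

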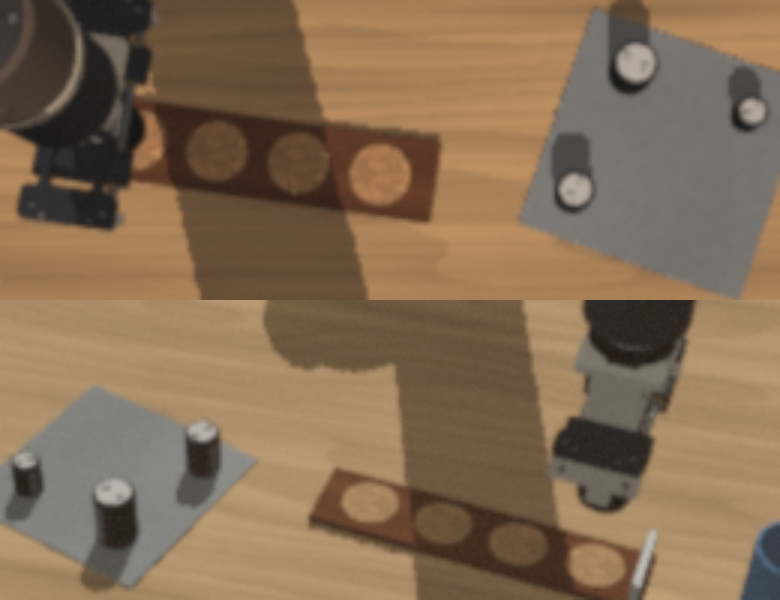

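The top view shows the can held above pad 1. Pads 2–4 are clear, and pad 4, now lit, is at about (256.7,228), where I expected it. Lowering now.

```bash
python3 -m handwheel '[[-1,-0.23,-0.03,0.8,0,0,0],[-1,0,0,0.9,0,0,0],[-1,0,0,0.9,0,0,0],[-1,0,0,0.6,0,0,0],[-1,0,0,0.2,0,0,0]]'
python3 -m handwheel '[[-1,0,0,0.15,0,0,0],[-1,0,0,0,0,0,0]]'
python3 -c "from h import *;go(.5562,.3074,.211)"
```

```text
clock: 9.28
tool_pos: [0.5563, 0.3067, 0.2165]
orientation: [180.0, -0.1, -98.8]
force: [-0.1, 0.5, -3.3]
opening: 0.0493
gripper_force: 30.0
clock: 9.52
tool_pos: [0.5566, 0.3072, 0.2138]
orientation: [-180.0, 0.0, -98.8]
force: [0.0, -1.0, -2.0]
opening: 0.0492
gripper_force: 30.0
t 9.53 pos [0.5566 0.3072 0.2138] rpy [-180.     0.   -98.8] grip 0.0492 30.0
 shift at YAW frame [-0.01  0.02  0.11]  now frame [-0.01  0.02  0.11] turn [-0.    0.   -0.01]
```

```bash
python3 -m handwheel '[[-1,0,0,0.06,0,0,0],[-1,0,0,0.05,0,0,0],[-1,0,0,0,0,0,0]]'
python3 -m handwheel '[[1,0,0,0,0,0,0],[1,0,0,0,0,0,0],[1,0,0,0,0,0,0],[1,0,0,0,0,0,0]]'
python3 -m handwheel '[[1,0,0,-0.8,0,0,0],[1,0,0,-1,0,0,0],[1,0,0,-1,0,0,0],[1,0,0,-1,0,0,0],[1,0,0,0,0,0,0]]'
python3 - <<'E'
from h import *
go(.618,-.1625,.3)
E
```

```text
clock: 9.9
tool_pos: [0.5566, 0.3073, 0.2119]
orientation: [-180.0, 0.0, -98.7]
force: [-2.3, -0.8, 5.1]
opening: 0.0491
gripper_force: 30.0
clock: 10.4
tool_pos: [0.5565, 0.3071, 0.2106]
orientation: [180.0, -0.0, -98.8]
force: [-0.9, 0.6, 0.9]
opening: 0.0835
gripper_force: 0.0
clock: 11.02
tool_pos: [0.557, 0.3075, 0.308]
orientation: [-179.8, 0.2, -98.7]
force: [-0.7, -1.0, -0.4]
opening: 0.0876
gripper_force: 0.0
t 11.03 pos [0.557  0.3075 0.308 ] rpy [-179.8    0.2  -98.7] grip 0.0876 0.0
 shift at YAW frame [18.21 -5.26  0.32]  now frame [18.21 -5.27  0.28] turn [-0.03  0.03 -0.01]
```

```bash
python3 -m handwheel '[[1,1,-0.29,0,0,0,0],[1,1,-0.29,0,0,0,0],[1,1,-0.29,0,0,0,0],[1,1,-0.29,0,0,0,0],[1,1,-0.29,0,0,0,0]]' >/dev/null
python3 -m handwheel '[[1,1,-0.29,0,0,0,0],[1,1,-0.29,0,0,0,0],[1,1,-0.29,0,0,0,0],[1,1,-0.29,0,0,0,0],[1,1,-0.29,0,0,0,0]]' >/dev/null
python3 -m handwheel '[[1,1,-0.29,0,0,0,0],[1,1,-0.29,0,0,0,0],[1,1,-0.29,0,0,0,0],[1,1,-0.29,0,0,0,0],[1,1,-0.29,0,0,0,0]]' >/dev/null
python3 -m handwheel '[[1,1,-0.29,0,0,0,0],[1,1,-0.29,0,0,0,0],[1,1,-0.29,0,0,0,0],[1,0,0,0,0,0,0],[1,0,0,0,0,0,0]]' >/dev/null
python3 -c "from h import *;go(.618,-.1625,.195)"
```

```text
t 13.53 pos [ 0.6164 -0.1583  0.3054] rpy [180.    0.  -98.8] grip 0.0878 0.0
 shift at YAW frame [ 0.16 -0.09  4.42]  now frame [ 0.16 -0.09  4.42] turn [ 0.    0.   -0.02]
```

```bash
python3 -m handwheel '[[1,0.16,-0.09,0.9,0,0,0],[1,0,0,0.9,0,0,0],[1,0,0,0.9,0,0,0],[1,0,0,0.9,0,0,0],[1,0,0,0.8,0,0,0]]'
python3 -m handwheel '[[-1,0,0,0,0,0,0],[-1,0,0,0,0,0,0],[-1,0,0,0,0,0,0],[-1,0,0,0,0,0,0],[-1,0,0,0,0,0,0]]'
python3 -m handwheel '[[-1,0,0,-1,0,0,0],[-1,0,0,-1,0,0,0],[-1,0,0,-1,0,0,0],[-1,0,0,-1,0,0,0],[-1,0,0,-0.5,0,0,0]]'
python3 -c "from h import *;go(*P['p2'],.304)"
```

```text
clock: 14.15
tool_pos: [0.6183, -0.1612, 0.1949]
orientation: [180.0, 0.0, -98.7]
force: [0.1, -0.9, 0.5]
opening: 0.0878
gripper_force: 0.0
clock: 14.78
tool_pos: [0.6186, -0.1619, 0.1961]
orientation: [-180.0, 0.0, -98.8]
force: [-2.8, -0.3, 2.0]
opening: 0.0431
gripper_force: 0.9
clock: 15.4
tool_pos: [0.6187, -0.1619, 0.3095]
orientation: [-179.9, 0.0, -98.8]
force: [0.1, -0.1, -1.1]
opening: 0.0417
gripper_force: 30.0
t 15.4 pos [ 0.6187 -0.1619  0.3095] rpy [-179.9    0.   -98.8] grip 0.0417 30.0
 shift at YAW frame [-15.05   5.31   0.22]  now frame [-15.05   5.32   0.22] turn [-0.02  0.   -0.01]
```

```bash
python3 -m handwheel '[[-1,-1,0.354,0,0,0,0],[-1,-1,0.354,0,0,0,0],[-1,-1,0.354,0,0,0,0],[-1,-1,0.354,0,0,0,0],[-1,-1,0.354,0,0,0,0]]' >/dev/null
python3 -m handwheel '[[-1,-1,0.354,0,0,0,0],[-1,-1,0.354,0,0,0,0],[-1,-1,0.354,0,0,0,0],[-1,-1,0.354,0,0,0,0],[-1,-1,0.354,0,0,0,0]]' >/dev/null
python3 -m handwheel '[[-1,-1,0.354,0,0,0,0],[-1,-1,0.354,0,0,0,0],[-1,-1,0.354,0,0,0,0],[-1,-1,0.354,0,0,0,0],[-1,-1,0.354,0,0,0,0]]' >/dev/null
python3 -m handwheel '[[-1,0,0,0,0,0,0],[-1,0,0,0,0,0,0]]'
python3 -c "from h import *;go(*P['p2'],.204)"
```

```text
clock: 17.52
tool_pos: [0.5442, 0.2287, 0.3076]
orientation: [180.0, -0.0, -98.7]
force: [0.7, -0.3, -0.9]
opening: 0.0416
gripper_force: 30.0
t 17.52 pos [0.5442 0.2287 0.3076] rpy [180.   -0.  -98.7] grip 0.0416 30.0
 shift at YAW frame [-0.06  0.    4.14]  now frame [-0.06 -0.    4.14] turn [ 0.01 -0.01 -0.01]
```

```bash
python3 -m handwheel '[[-1,-0.06,0,1,0,0,0],[-1,0,0,1,0,0,0],[-1,0,0,1,0,0,0],[-1,0,0,0.7,0,0,0],[-1,0,0,0.2,0,0,0]]'
python3 -m handwheel '[[-1,0,0,0.12,0,0,0],[-1,0,0,0.06,0,0,0],[-1,0,0,0,0,0,0],[-1,0,0,0,0,0,0]]'
python3 -c "from h import *;go(*P['p2'],.204)"
```

```text
clock: 18.15
tool_pos: [0.5444, 0.2293, 0.2094]
orientation: [179.9, -0.1, -98.8]
force: [-0.6, -0.3, -0.9]
opening: 0.0414
gripper_force: 30.0
clock: 18.65
tool_pos: [0.5447, 0.2306, 0.2066]
orientation: [-180.0, 0.0, -98.8]
force: [-0.3, -0.4, -2.1]
opening: 0.0417
gripper_force: 30.0
t 18.65 pos [0.5447 0.2306 0.2066] rpy [-180.     0.   -98.8] grip 0.0417 30.0
 shift at YAW frame [0.02 0.01 0.11]  now frame [0.02 0.01 0.1 ] turn [-0.    0.01 -0.01]
```

```bash
python3 -m handwheel '[[-1,0,0,0.06,0,0,0],[-1,0,0,0.05,0,0,0],[-1,0,0,0,0,0,0],[-1,0,0,0,0,0,0]]'
```

```text
clock: 19.15
tool_pos: [0.5447, 0.2307, 0.2051]
orientation: [-179.9, 0.0, -98.7]
force: [-5.1, -0.2, 13.4]
opening: 0.0419
gripper_force: 30.0
```

```bash
python3 -m handwheel '[[1,0,0,0,0,0,0],[1,0,0,0,0,0,0],[1,0,0,0,0,0,0],[1,0,0,0,0,0,0]]' >/dev/null
python3 -m handwheel '[[1,0,0,-0.8,0,0,0],[1,0,0,-1,0,0,0],[1,0,0,-1,0,0,0],[1,0,0,-1,0,0,0],[1,0,0,0,0,0,0]]'
python3 - <<'E'
from h import *
go(.502,-.1055,.3)
E
```

```text
clock: 20.27
tool_pos: [0.5452, 0.2309, 0.3005]
orientation: [-179.8, 0.2, -98.7]
force: [-0.5, -0.4, -0.7]
opening: 0.088
gripper_force: 0.0
t 20.27 pos [0.5452 0.2309 0.3005] rpy [-179.8    0.2  -98.7] grip 0.088 0.0
 shift at YAW frame [13.56 -0.33  0.02]  now frame [13.56 -0.34 -0.02] turn [-0.03  0.03 -0.01]
```

```bash
python3 -m handwheel '[[1,1,-0.03,0,0,0,0],[1,1,-0.03,0,0,0,0],[1,1,-0.03,0,0,0,0],[1,1,-0.03,0,0,0,0],[1,1,-0.03,0,0,0,0]]' >/dev/null
python3 -m handwheel '[[1,1,-0.03,0,0,0,0],[1,1,-0.03,0,0,0,0],[1,1,-0.03,0,0,0,0],[1,1,-0.03,0,0,0,0],[1,1,-0.03,0,0,0,0]]' >/dev/null
python3 -m handwheel '[[1,1,0,0,0,0,0],[1,1,0,0,0,0,0],[1,1,0,0,0,0,0],[1,0.6,0,0,0,0,0],[1,0,0,0,0,0,0]]' >/dev/null
python3 -c "from h import *;go(.502,-.1055,.190)"
```

```text
t 22.15 pos [ 0.4999 -0.1078  0.2984] rpy [-180.     0.   -98.9] grip 0.0877 0.0
 shift at YAW frame [-0.1  -0.07  4.34]  now frame [-0.11 -0.07  4.34] turn [-0.    0.   -0.03]
```

```bash
python3 -m handwheel '[[1,0,0,0.9,0,0,0],[1,-0.05,-0.07,0.9,0,0,0],[1,0,0,0.9,0,0,0],[1,0,0,0.9,0,0,0],[1,0,0,0.75,0,0,0]]'
python3 -m handwheel '[[-1,0,0,0,0,0,0],[-1,0,0,0,0,0,0],[-1,0,0,0,0,0,0],[-1,0,0,0,0,0,0],[-1,0,0,0,0,0,0]]'>/dev/null
python3 -m handwheel '[[-1,0,0,0,0,0,0],[-1,0,0,0,0,0,0]]'
python3 -m handwheel '[[-1,0,0,-1,0,0,0],[-1,0,0,-1,0,0,0],[-1,0,0,-1,0,0,0],[-1,0,0,-1,0,0,0],[-1,0,0,-0.5,0,0,0]]'
python3 -c "from h import *;go(*P['p3'],.3)"
```

```text
clock: 22.78
tool_pos: [0.5023, -0.1052, 0.1889]
orientation: [180.0, -0.0, -98.7]
force: [-0.5, -0.4, -0.2]
opening: 0.0872
gripper_force: 0.0
clock: 23.65
tool_pos: [0.5023, -0.1057, 0.1899]
orientation: [-180.0, 0.0, -98.7]
force: [-1.2, 0.1, 3.7]
opening: 0.0352
gripper_force: 30.0
clock: 24.28
tool_pos: [0.5024, -0.1057, 0.3033]
orientation: [-179.9, 0.0, -98.8]
force: [0.2, -0.4, -1.0]
opening: 0.0357
gripper_force: 30.0
t 24.27 pos [ 0.5024 -0.1057  0.3033] rpy [-179.9    0.   -98.8] grip 0.0357 30.0
 shift at YAW frame [-10.41   0.37   0.13]  now frame [-10.41   0.38   0.14] turn [-0.01  0.   -0.01]
```

```bash
python3 -m handwheel '[[-1,-1,0.04,0,0,0,0],[-1,-1,0.04,0,0,0,0],[-1,-1,0.04,0,0,0,0],[-1,-1,0.04,0,0,0,0],[-1,-1,0.04,0,0,0,0]]' >/dev/null
python3 -m handwheel '[[-1,-1,0.04,0,0,0,0],[-1,-1,0.04,0,0,0,0],[-1,-1,0.04,0,0,0,0],[-1,-1,0.04,0,0,0,0],[-1,-1,0.04,0,0,0,0]]' >/dev/null
python3 -m handwheel '[[-1,-0.4,0,0,0,0,0],[-1,0,0,0,0,0,0],[-1,0,0,0,0,0,0]]' >/dev/null
python3 -c "from h import *;go(*P['p3'],.199)"
```

```text
t 25.9 pos [0.5317 0.1523 0.302 ] rpy [180.   -0.  -98.8] grip 0.0353 30.0
 shift at YAW frame [-0.03 -0.03  4.12]  now frame [-0.04 -0.03  4.12] turn [ 0.   -0.   -0.01]
```

```bash
python3 -m handwheel '[[-1,0,-0.03,1,0,0,0],[-1,0,0,1,0,0,0],[-1,0,0,1,0,0,0],[-1,0,0,0.7,0,0,0],[-1,0,0,0.2,0,0,0]]'
python3 -m handwheel '[[-1,0,0,0.12,0,0,0],[-1,0,0,0.06,0,0,0],[-1,0,0,0.06,0,0,0],[-1,0,0,0,0,0,0]]'
python3 -c "from h import *;go(*P['p3'],.199)"
```

```text
clock: 26.52
tool_pos: [0.5323, 0.1517, 0.2037]
orientation: [179.9, -0.1, -98.8]
force: [0.3, -0.7, -1.1]
opening: 0.0354
gripper_force: 30.0
clock: 27.02
tool_pos: [0.5327, 0.1527, 0.1989]
orientation: [-180.0, 0.0, -98.8]
force: [-0.1, 0.1, -0.9]
opening: 0.0356
gripper_force: 30.0
t 27.02 pos [0.5327 0.1527 0.1989] rpy [-180.     0.   -98.8] grip 0.0356 30.0
 shift at YAW frame [-0.01  0.01 -0.  ]  now frame [-0.01  0.01 -0.  ] turn [-0.    0.   -0.01]
```

```bash
python3 -m handwheel '[[-1,0,0,0.05,0,0,0],[-1,0,0,0,0,0,0],[-1,0,0,0,0,0,0]]'
python3 -m handwheel '[[1,0,0,0,0,0,0],[1,0,0,0,0,0,0],[1,0,0,0,0,0,0],[1,0,0,0,0,0,0],[1,0,0,0,0,0,0]]'
python3 -m handwheel '[[1,0,0,-0.8,0,0,0],[1,0,0,-1,0,0,0],[1,0,0,-1,0,0,0],[1,0,0,-1,0,0,0],[1,0,0,0,0,0,0]]'
python3 - <<'E'
from h import *
go(.5755,-.2725,.3)
E
```

```text
clock: 27.4
tool_pos: [0.5327, 0.1527, 0.1988]
orientation: [-180.0, 0.0, -98.7]
force: [-4.6, -1.0, 12.5]
opening: 0.0353
gripper_force: 30.0
clock: 28.02
tool_pos: [0.5327, 0.1526, 0.1973]
orientation: [180.0, -0.0, -98.8]
force: [0.8, -0.7, -0.6]
opening: 0.0796
gripper_force: 0.0
clock: 28.65
tool_pos: [0.5332, 0.153, 0.2945]
orientation: [-179.8, 0.1, -98.7]
force: [-0.1, 0.0, 0.3]
opening: 0.0877
gripper_force: 0.0
t 28.65 pos [0.5332 0.153  0.2945] rpy [-1.798e+02  1.000e-01 -9.870e+01] grip 0.0877 0.0
 shift at YAW frame [16.57 -4.25 -0.22]  now frame [16.56 -4.26 -0.25] turn [-0.03  0.02 -0.01]
```

```bash
python3 -m handwheel '[[1,1,-0.26,0,0,0,0],[1,1,-0.26,0,0,0,0],[1,1,-0.26,0,0,0,0],[1,1,-0.26,0,0,0,0],[1,1,-0.26,0,0,0,0]]' >/dev/null
python3 -m handwheel '[[1,1,-0.26,0,0,0,0],[1,1,-0.26,0,0,0,0],[1,1,-0.26,0,0,0,0],[1,1,-0.26,0,0,0,0],[1,1,-0.26,0,0,0,0]]' >/dev/null
python3 -m handwheel '[[1,1,-0.26,0,0,0,0],[1,1,-0.26,0,0,0,0],[1,1,-0.26,0,0,0,0],[1,1,-0.26,0,0,0,0],[1,1,-0.26,0,0,0,0]]' >/dev/null
python3 -m handwheel '[[1,1,-0.26,0,0,0,0],[1,0.6,0,0,0,0,0],[1,0,0,0,0,0,0],[1,0,0,0,0,0,0]]' >/dev/null
python3 - <<'E'
from h import *
go(.5755,-.2725,.186)
a=snapshot("top");cv2.imwrite("pics/t2.png",np.vstack([cv2.resize(a["color"][170:270,130:390][:,:,::-1],None,fx=3,fy=3),cv2.resize(snapshot("scene")["color"][160:260,180:440][:,:,::-1],None,fx=3,fy=3)]))
E
```

```text
t 31.02 pos [ 0.5721 -0.2729  0.2922] rpy [180.    0.  -98.8] grip 0.0874 0.0
 shift at YAW frame [-0.04 -0.13  4.25]  now frame [-0.04 -0.13  4.25] turn [ 0.    0.   -0.01]
```

View pics/t2.png

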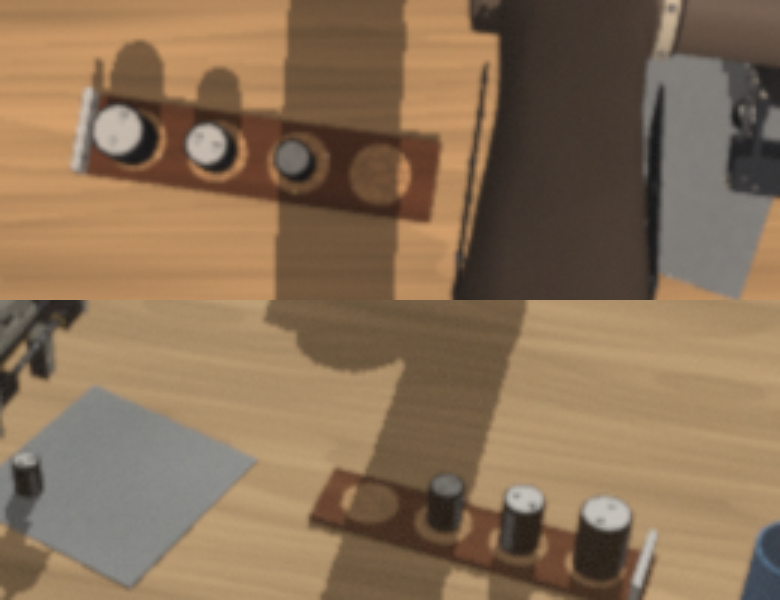

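The three cans stand upright on pads 1–3: top view at about (124,131), (210,146) and (295,160) in the crop. The smallest is still on the mat, so I'll grasp it next.

```bash
python3 -m handwheel '[[1,-0.04,-0.13,0.9,0,0,0],[1,0,0,0.9,0,0,0],[1,0,0,0.9,0,0,0],[1,0,0,0.9,0,0,0],[1,0,0,0.6,0,0,0]]'
python3 -m handwheel '[[-1,0,0,0,0,0,0],[-1,0,0,0,0,0,0],[-1,0,0,0,0,0,0],[-1,0,0,0,0,0,0],[-1,0,0,0,0,0,0]]'>/dev/null
python3 -m handwheel '[[-1,0,0,0,0,0,0],[-1,0,0,0,0,0,0],[-1,0,0,0,0,0,0]]'
python3 -m handwheel '[[-1,0,0,-1,0,0,0],[-1,0,0,-1,0,0,0],[-1,0,0,-1,0,0,0],[-1,0,0,-1,0,0,0],[-1,0,0,-0.5,0,0,0]]'
python3 -c "from h import *;go(*P['p4'],.3)"
```

```text
clock: 31.75
tool_pos: [0.5756, -0.2722, 0.1865]
orientation: [180.0, 0.0, -98.7]
force: [0.3, 0.8, 0.3]
opening: 0.0876
gripper_force: 0.0
clock: 32.75
tool_pos: [0.5756, -0.2729, 0.1875]
orientation: [180.0, -0.0, -98.8]
force: [-0.7, 0.5, 1.0]
opening: 0.0294
gripper_force: 30.0
clock: 33.38
tool_pos: [0.5759, -0.2729, 0.3013]
orientation: [-179.9, -0.0, -98.8]
force: [-0.5, 0.1, -0.8]
opening: 0.0289
gripper_force: 30.0
t 33.38 pos [ 0.5759 -0.2729  0.3013] rpy [-179.9   -0.   -98.8] grip 0.0289 30.0
 shift at YAW frame [-13.45   4.29   0.05]  now frame [-13.45   4.3    0.04] turn [-0.02 -0.   -0.01]
```

```bash
python3 -m handwheel '[[-1,-1,0.32,0,0,0,0],[-1,-1,0.32,0,0,0,0],[-1,-1,0.32,0,0,0,0],[-1,-1,0.32,0,0,0,0],[-1,-1,0.32,0,0,0,0]]' >/dev/null
python3 -m handwheel '[[-1,-1,0.32,0,0,0,0],[-1,-1,0.32,0,0,0,0],[-1,-1,0.32,0,0,0,0],[-1,-1,0.32,0,0,0,0],[-1,-1,0.32,0,0,0,0]]' >/dev/null
python3 -m handwheel '[[-1,-1,0.32,0,0,0,0],[-1,-1,0.32,0,0,0,0],[-1,-1,0.32,0,0,0,0],[-1,-0.4,0.1,0,0,0,0],[-1,0,0,0,0,0,0]]' >/dev/null
python3 -m handwheel '[[-1,0,0,0,0,0,0]]' >/dev/null
python3 -c "from h import *;go(*P['p4'],.197)"
```

```text
t 35.38 pos [0.5214 0.0739 0.2997] rpy [180.   -0.  -98.8] grip 0.0294 30.0
 shift at YAW frame [-0.07  0.03  4.11]  now frame [-0.07  0.03  4.11] turn [ 0.   -0.   -0.01]
```

```bash
python3 -m handwheel '[[-1,-0.04,0.03,1,0,0,0],[-1,0,0,1,0,0,0],[-1,0,0,1,0,0,0],[-1,0,0,0.7,0,0,0],[-1,0,0,0.2,0,0,0]]'
python3 -m handwheel '[[-1,0,0,0.12,0,0,0],[-1,0,0,0.06,0,0,0],[-1,0,0,0.06,0,0,0],[-1,0,0,0,0,0,0]]'
python3 -c "from h import *;go(*P['p4'],.1965)"
```

```text
clock: 36.0
tool_pos: [0.5205, 0.0746, 0.2013]
orientation: [179.9, -0.1, -98.8]
force: [-0.2, 0.1, 0.1]
opening: 0.0295
gripper_force: 30.0
clock: 36.5
tool_pos: [0.5208, 0.0756, 0.1967]
orientation: [-180.0, 0.0, -98.8]
force: [-0.3, 0.3, -0.8]
opening: 0.0293
gripper_force: 30.0
t 36.5 pos [0.5208 0.0756 0.1967] rpy [-180.     0.   -98.8] grip 0.0293 30.0
 shift at YAW frame [-0.01  0.    0.01]  now frame [-0.01  0.    0.01] turn [-0.    0.   -0.01]
```

```bash
python3 -m handwheel '[[-1,0,0,0.05,0,0,0],[-1,0,0,0,0,0,0],[-1,0,0,0,0,0,0]]'
python3 -m handwheel '[[1,0,0,0,0,0,0],[1,0,0,0,0,0,0],[1,0,0,0,0,0,0],[1,0,0,0,0,0,0],[1,0,0,0,0,0,0]]'
python3 -m handwheel '[[1,0,0,-0.8,0,0,0],[1,0,0,-1,0,0,0],[1,0,0,-1,0,0,0],[1,0,0,-1,0,0,0],[1,0,0,-1,0,0,0]]'
python3 -m handwheel '[[1,1,0,0,0,0,0],[1,1,0,0,0,0,0],[1,1,0,0,0,0,0],[1,1,0,0,0,0,0],[1,1,0,0,0,0,0]]'>/dev/null
python3 -m handwheel '[[1,1,0,0,0,0,0],[1,1,0,0,0,0,0],[1,1,0,0,0,0,0],[1,1,0,0,0,0,0],[1,1,0,0,0,0,0]]'
python3 - <<'E'
from h import *
a=snapshot("top");b=snapshot("scene")
for s in(a,b):
    h=cv2.cvtColor(s["color"],cv2.COLOR_RGB2HSV)
    for k,p in zip("L23S",P.values()):
        u,v=map(int,proj(s,[*p,H[k]+.012]));m=(h[...,1]<60)&(h[...,2]>80);q=np.zeros_like(m);q[v-9:v+10,u-10:u+11]=1
        print(k,p.round(4),[(ray(s,*c,H[k]+.012)[:2].round(4),t[4]) for c,t in blobs(m&q,15,400)])
cv2.imwrite("pics/t3.png",np.vstack([cv2.resize(a["color"][170:270,90:350][:,:,::-1],None,fx=3,fy=3),cv2.resize(b["color"][180:280,220:480][:,:,::-1],None,fx=3,fy=3)]))
E
```

```text
clock: 36.88
tool_pos: [0.5209, 0.0757, 0.1964]
orientation: [-180.0, 0.0, -98.7]
force: [-4.6, -1.3, 12.4]
opening: 0.0293
gripper_force: 30.0
clock: 37.5
tool_pos: [0.5208, 0.0755, 0.1951]
orientation: [180.0, -0.0, -98.8]
force: [0.1, -0.1, 0.5]
opening: 0.0737
gripper_force: 0.0
clock: 38.12
tool_pos: [0.5206, 0.0755, 0.316]
orientation: [180.0, -0.0, -98.8]
force: [0.5, -1.0, 0.5]
opening: 0.0876
gripper_force: 0.0
clock: 39.38
tool_pos: [0.4825, -0.1723, 0.3151]
orientation: [180.0, 0.0, -98.8]
force: [0.1, -0.0, -0.0]
opening: 0.0875
gripper_force: 0.0
L [0.5562 0.3074] [(array([0.5574, 0.3129]), np.int32(268))]
2 [0.5444 0.2302] [(array([0.544 , 0.2302]), np.int32(157))]
3 [0.5326 0.153 ] [(array([0.5321, 0.1538]), np.int32(88))]
S [0.5208 0.0758] []
L [0.5562 0.3074] [(array([0.5589, 0.3076]), np.int32(157))]
2 [0.5444 0.2302] [(array([0.5472, 0.2289]), np.int32(102))]
3 [0.5326 0.153 ] [(array([0.5342, 0.1524]), np.int32(59))]
S [0.5208 0.0758] [(array([0.5238, 0.0753]), np.int32(39))]
```

View pics/t3.png

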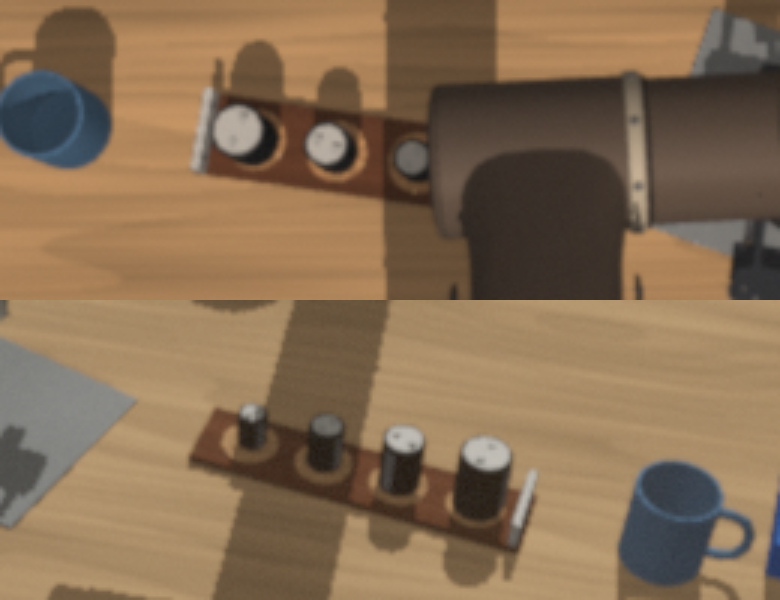

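All four cans stand upright and centred in order, within about 3 mm. The 5.5 mm top-view reading for the largest is its mask merging with the plate, and the scene view puts it at 3 mm. The mug is untouched. Handing in.

```bash
python3 -m handwheel '[[1,0,0,0,0,0,0],[1,0,0,0,0,0,0]]' >/dev/null; python3 -c "from plant import *;print(close_job())"
```

```text
the job is handed in; nothing more can be done
None
```

The four capacitors stand upright on their pads in size order, largest at the end plate, and the job is handed in; in the last pictures each was within about 3 mm of its pad centre, the mug and multimeter were left alone, and no verdict was returned.

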